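# Lock the bayonet lid onto the tilted tumbler drum

### The arm

A 6-joint arm with a two-finger parallel gripper is mounted at the origin on the work surface; the furniture and walls round the work are solid. World frame = base frame: x ahead of the robot, y to its left, z up, the work surface at z = 0. Lengths are in m, angles in rad, forces in N, time in s.
With the tool pointing down it reaches from about 0.25 to 0.775 m from the base axis. Payload 4 kg.
Tool frame: the origin (TCP) lies at the centre of the arm's flange, where the gripper is bolted on; the fingertips stand 199 mm ahead of it and the grasp point (between the pads) lies 180 mm ahead of it (robot.tcp_to_tips is the z of the fingertips in the tool frame, in m); z points along the fingers, y is the line along which they close (so a half turn about z gives the same grasp; the last joint's range is limited). The gripper opens to 94 mm and grips with 3 to 60 N. Pads are 16 mm wide; open, the fingers measure 119 mm over their backs; the gripper's body (75 mm by 177 mm) begins 78 mm behind the grasp point.
Start: joints at [1.08, 0.087, 1.371, -0, 1.684, -0.103], TCP at [0.208, 0.509, 0.405] pointing down, gripper open.
Joint ranges: [-3.1, 3.1], [-0.76, 2.03], [0.27, 2.55], [-1.08, 4.22], [0.17, 2.65], [-2.57, 2.57]. Speed limits (rad/s): [2.79, 2.79, 3.14, 3.14, 3.14, 3.14].

### API

Orientations are given as [roll, pitch, yaw] about the fixed x, y, z axes, in that order (R = Rz(yaw) Ry(pitch) Rx(roll)).
In Python, from bench import robot gives the robot as it stands.
- The arm moves only by the tool play_rows, never from a script. Its arguments are lists of equal length, an entry for each row: "translation": the shift along the tool's x, y, z scaled (see below), a list of three; "twist": the turn, a rotation vector about the tool's x, y, z scaled (see below), a list of three; "gripper": the opening, from -1 (shut) to 1 (fully open). A call has 1 to 8 rows; each row shifts and turns the commanded pose from where the row before left it, along the tool's axes as they then stand; what a row does not reach is not made up. The controller multiplies each number of a shift by 0.04 m and each number of a turn by 0.1 rad. A row lasts 1/10 s, in which the tool goes at most 50 mm and 8.59 degrees, less where a joint would pass 70% of its speed; a pose out of reach is approached as far as the arm can. A call with a number of a shift or a turn outside -1 to 1 is refused whole. A call with a gripper value outside its range is refused whole. The fingers move at their own pace and stop on an object; the grip force is fixed at half the most. Time passes only in rows, so rows that do not move let the fingers close. It gives the time, the measured TCP pose, the force, the opening and the grip force at its end, in the units of the state.
- robot.get_obs(): the state, without advancing time (a new reading comes with each control period).
- robot.snapshot(name): name is "scene" or "top"; returns the picture (400x640x3 uint8, red, green, blue); there is no depth.
- robot.camera_model(name): a dict with "camera_matrix" (3x3 intrinsics, pixels), "k1" (the pictures are not rectified: a ray, as slopes to the right and down, at radius r is drawn at 1 + k1 r^2 times it, then the intrinsics apply), "rvec" (rotation vector, rad) and "tvec" (3), from world to camera coordinates, as OpenCV has them. Camera axes: x right, y down, z forward; pixel columns grow to the right and rows downward; lengths in m; the calibration is good to about 2 mm. A picture is of the moment at which its call begins. camera_model takes no time and is no camera call.
- robot.close_job(): hands the job in; it is judged then, once.
Trained networks look in the newest picture that a camera, given by its name, has taken for a name from the list of things; names that differ only in an ending like _2 or _b are one class to them, and where a whole thing is asked for, a point or a joint stands for the part that bears it (a point fixed in the world has none). Each returns a list of dicts, best first, with "score" (0 to 1); they miss things now and then, are a little off and sometimes report something else, mostly with a low value. They report only what shows in the picture. A call takes as long as a camera call.
- robot.recognise(name, camera): "centre" ([x, y, z] in m, in world coordinates, good to about 4 mm: the middle of the surface that is visible of it).
- robot.spot_point(name, camera): "centre" ([x, y, z] in m, in world coordinates, good to about 4 mm: a listed point, or the origin of a listed thing).
The state is a dict: "time": time; "joint_positions": joint angles; "qvel": joint speeds; "joint_torque": joint torques, N m; "tool_pos": TCP position; "ee_rot": TCP orientation; "wrist_force": force on the tool from outside, world axes, zero at the start; "wrist_torque": the same for the moment, N m; "width": finger opening in m; "finger_force": force on a finger pad.
Only numpy, scipy, OpenCV 4.12 (cv2) and the standard library are available. Lean on these libraries where they do the work, as an engineer would, in place of code of your own. Each camera call takes 0.05 s, during which the arm holds its last target. There are 200 camera calls.

### The job

Close the parts tumbler: pick up the blue bayonet lid by its bar, set it into the mouth of the tilted drum with the bar's red ends at the red marks, push it straight in against the spring and turn it clockwise until the bar is at the green marks, then let go so that the spring holds it locked there. Do not knock the flux bottle, the charcoal block or the crucible about.

Things in the scene. Friction and masses are not known exactly. Their poses are not given: they have to be found in the camera images.
- lid: Loose blue round lid, 0.18 to 0.29 kg, lying flat, bar up. Origin: centre of its underside; z out of its top; x along bar and lugs. Disc 90 mm across, 10 mm thick, lower edge chamfered 3 mm. Two lugs at the rim, at +x and -x, reach 55 mm from the axis, each 20 mm wide (y) and 8 mm high (z 0 to 8 mm). A half turn makes no difference.
- lid_bar (a point): Centre of the top of the lid's grip bar, 36 mm above the lid's underside; axes as lid. The bar is black with red bands near its ends, 70 mm long (x), 14 mm thick (y, the width to grip), and stands 26 mm high on the disc (z 10 to 36 mm).
- tumbler: Fixed stand of the tumbler: grey base plate 170 x 130 mm, two side cheeks 100 mm high; origin on the bench under the middle of the plate. Carries a fixed steel drum, about 129 mm across and 88 mm deep, whose axis leans 30 degrees from vertical towards the stand's -x (roughly towards the robot). Rim centre at (-28, 0, 138) mm in the stand's frame.
- mouth_open (a point): Centre of the drum's mouth in its rim plane; z along the drum's axis, outwards (30 degrees off vertical); x: line through the two red rim marks, the bar's direction for putting the lid in. Lips at the rim leave a 96 mm round opening and, at +x and -x, gaps 43 mm wide reaching 57 mm from the axis for the lugs (14 degrees play each way).
- spring_ring (a joint): Rubber ring on a spring inside the mouth, 70 to 89 mm across: how far it is pushed in, 0 to 0.0115 m. The lid lands on it with its underside 9 mm below the rim plane; the lips' ends then still block turning. Pushing takes 3 N at first, 0.9 N more per mm. Underside 16 mm or more below the rim (joint 0.007, 9 N): the lugs pass under the lips. Hard stop at 20.5 mm.
- mouth_locked (a point): Same point and z as mouth_open; x: line through the two green rim marks, the bar's direction when locked: 76 degrees clockwise (seen from outside) from the red marks. Pushed in, the lid turns only clockwise, to a stop at 85 degrees. Beyond 67 degrees the lugs are past the lips' step: let go, the spring lifts the lid into notches, underside about 11.5 mm below the rim plane.
- flux_bottle: Bystander: loose small squeeze bottle with a needle, 28 mm across and 87 mm high, standing; origin at the centre of its underside.
- charcoal: Bystander: loose charcoal block, black with an ash-grey top, 45 x 67 x 26 mm; origin at the centre of its underside.
- cup: Bystander: loose white crucible, 40 mm across and 30 mm high; origin at the centre of its underside.

How it is judged:
By the outcome, as a careful person would: the job done as asked, in the order asked, and still so for the second after the job is handed in, with the robot touching nothing.
It also fails if it takes over 48 s, if anything falls off the work surface, if the arm or the gripper's body presses on something with over 40 N, if the wrist force passes 120 N, or if a joint passes its speed limit or range.

## Working session

There is one attempt and no reset: what is moved stays moved. The work goes in short steps, Python scripts to look and compute and a tool call to move; the robot and the scene stay as the last step left them, time stands still between calls to the robot, and variables do not carry over. Pictures are saved under pics/ and viewed, at most 10 in all, crops included, and the job is handed in when it is done.

Besides the shell and the picture viewer there is one more tool, called as a command line: name --argument value ..., lists and objects as JSON in quotes. play_rows: Moves the arm, as the interface text tells. Its arguments: {"type":"object","properties":{"translation":{"type":"array","items":{"type":"array","items":{"type":"number","minimum":-1,"maximum":1}}},"twist":{"type":"array","items":{"type":"array","items":{"type":"number","minimum":-1,"maximum":1}}},"gripper":{"type":"array","items":{"type":"number"}}},"required":["translation","twist","gripper"]}

```bash
mkdir -p pics; ls
python3 - <<'E'
from bench import robot
import cv2
for n in ("scene","top"):
    im=robot.snapshot(n); cv2.imwrite(f"pics/{n}0.png",im[:,:,::-1])
for n in ("lid","lid_bar","tumbler","mouth_open","mouth_locked","flux_bottle","charcoal","cup"):
    for c in ("scene","top"):
        r=robot.spot_point(n,c)[:2]
        print(n,c,[(d['centre'],round(d['score'],2)) for d in r])
o=robot.get_obs();print(o['time'],o['tool_pos'],o['ee_rot'],o['width'])
for n in ("scene","top"):print(robot.camera_model(n))
E
```

```text
pics
lid scene [([0.5226, -0.0162, -0.0039], 0.63)]
lid top [([0.524, -0.0208, -0.0025], 0.7)]
lid_bar scene [([0.5286, -0.0164, 0.0332], 0.61)]
lid_bar top [([0.5279, -0.0193, 0.037], 0.96)]
tumbler scene [([0.557, -0.2213, -0.001], 0.67)]
tumbler top [([0.5565, -0.2262, 0.002], 0.74), ([0.3889, -0.0055, 0.001], 0.52)]
mouth_open scene [([0.5281, -0.2163, 0.1366], 0.84), ([0.5229, -0.2198, 0.1366], 0.69)]
mouth_open top [([0.5265, -0.2203, 0.1364], 0.88)]
mouth_locked scene [([0.5283, -0.2196, 0.1394], 0.58)]
mouth_locked top [([0.5237, -0.2167, 0.1391], 0.89), ([0.5551, -0.2271, 0.0013], 0.46)]
flux_bottle scene [([0.3953, -0.1047, -0.0034], 0.64)]
flux_bottle top [([0.3907, -0.1088, -0.0018], 0.45)]
charcoal scene [([0.3715, -0.1903, -0.0004], 0.97)]
charcoal top [([0.3742, -0.1907, -0.0004], 0.68)]
cup scene [([0.3889, -0.002, -0.0013], 0.67)]
cup top [([0.387, -0.0037, -0.0008], 0.59)]
0.9 [0.20798317 0.50916433 0.40474989] [3.14139210e+00 2.56329562e-05 2.75379889e+00] 0.0939109271735249
{'camera_matrix': array([[478.40100473,   0.        , 320.80394521],
       [  0.        , 478.40100473, 199.02829539],
       [  0.        ,   0.        ,   1.        ]]), 'k1': -0.14621567628022827, 'rvec': array([ 0.33503391, -2.7882188 ,  1.2069645 ]), 'tvec': array([0.43156482, 0.22869184, 0.81728762])}
{'camera_matrix': array([[468.69822796,   0.        , 317.22707121],
       [  0.        , 468.69822796, 198.19287447],
       [  0.        ,   0.        ,   1.        ]]), 'k1': -0.08990660040219886, 'rvec': array([ 2.17381219, -2.15414322,  0.16752215]), 'tvec': array([-0.11652601,  0.47065063,  0.91147804])}
```

View pics/top0.png

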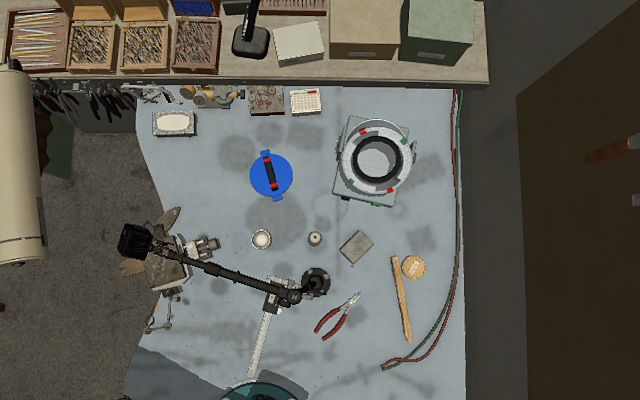

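View pics/scene0.png

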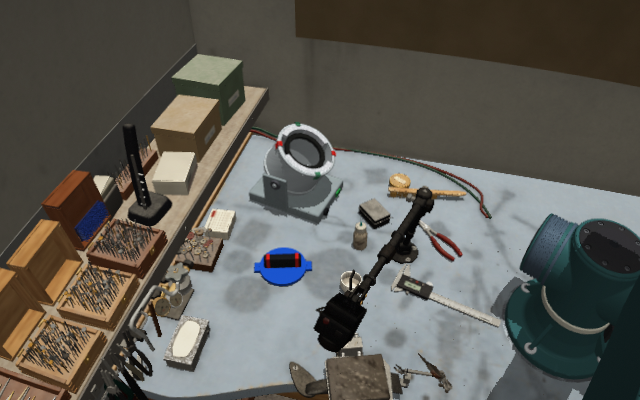

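The top view shows the lid at (270,176), with its red bands at about (266,158) and (274,190). The drum mouth is at (377,157), with red marks near (363,132) and (390,190). A black lamp arm runs from (315,283) to (133,240) and is an obstacle. Next I'll measure the colour blobs and the lamp.

```bash
cat > h.py <<'E'
import numpy as np, cv2
from bench import robot
def cam(n):
    m=robot.camera_model(n); R=cv2.Rodrigues(m['rvec'])[0]
    return m['camera_matrix'],np.array([m['k1'],0,0,0.]),R,m['tvec'].reshape(3)
def und(n,p):
    K,d,R,t=cam(n); return cv2.undistortPoints(np.array(p,float).reshape(-1,1,2),K,d).reshape(-1,2)
def tri(a,b):
    P=[np.c_[cam(n)[2],cam(n)[3]] for n in ("scene","top")]
    X=cv2.triangulatePoints(P[0],P[1],und("scene",a).T,und("top",b).T); return (X[:3]/X[3]).T
def onplane(n,p,n0,p0):
    K,d,R,t=cam(n); c=-R.T@t; r=np.c_[und(n,p),np.ones(len(und(n,p)))]@R
    s=((p0-c)@n0)/(r@n0); return c+r*s[:,None]
def proj(n,X):
    K,d,R,t=cam(n); return cv2.projectPoints(np.array(X,float),cv2.Rodrigues(R)[0],t,K,d)[0].reshape(-1,2)
def blobs(im,col,box,mn=4):
    x0,y0,x1,y1=box; c=im[y0:y1,x0:x1].astype(int); r,g,b=c[...,0],c[...,1],c[...,2]
    m={'red':(r>1.6*g+15)&(r>1.6*b+15)&(r>60),'green':(g>1.25*r+10)&(g>1.1*b+5),'blue':(b>1.6*r+20)&(b>1.2*g)}[col]
    k,_,s,ce=cv2.connectedComponentsWithStats(m.astype(np.uint8),connectivity=8)
    return [(np.round(ce[i]+[x0,y0],1).tolist(),int(s[i,4])) for i in range(1,k) if s[i,4]>=mn]
E
python3 - <<'E'
from h import *
S=cv2.imread("pics/scene0.png")[:,:,::-1];T=cv2.imread("pics/top0.png")[:,:,::-1]
for c in('red','green'):
    print(c,'S drum',blobs(S,c,(240,110,350,230)),'T drum',blobs(T,c,(325,110,425,215)))
print('lid',blobs(S,'red',(250,240,320,290)),blobs(T,'red',(245,145,300,205)))
print('blue',blobs(S,'blue',(250,240,320,290)),blobs(T,'blue',(245,145,300,205)))
print('lamp head,posttop',tri([(335,325),(425,195)],[(133,240),(315,280)]).round(3), tri([(425,195)],[(290,297)]).round(3))
big=np.hstack([cv2.resize(S[115:215,250:350],None,fx=4,fy=4,interpolation=2),cv2.resize(T[110:210,330:430],None,fx=4,fy=4,interpolation=2)])
cv2.imwrite("pics/crop.png",big[:,:,::-1])
E
```

```text
red S drum [([260.5, 133.3], 29), ([278.6, 143.6], 38), ([338.0, 148.8], 9), ([333.2, 152.8], 18), ([346.5, 150.0], 4)] T drum [([362.3, 131.2], 35), ([389.6, 189.9], 25)]
green S drum [([297.2, 123.4], 16), ([254.0, 128.0], 5), ([260.6, 129.4], 5), ([271.1, 134.1], 12), ([317.0, 174.8], 28), ([337.4, 191.9], 28)] T drum [([403.3, 141.1], 26), ([350.1, 181.3], 28), ([376.4, 203.8], 22)]
lid [([296.4, 259.5], 52), ([267.6, 260.1], 50)] [([266.0, 159.4], 26), ([273.3, 184.6], 27)]
blue [([282.9, 268.8], 1076)] [([270.8, 175.1], 1306)]
lamp head,posttop [[ 0.378  0.199  0.186]
 [ 0.299 -0.106  0.162]] [[ 0.287 -0.066  0.198]]
```

View pics/crop.png

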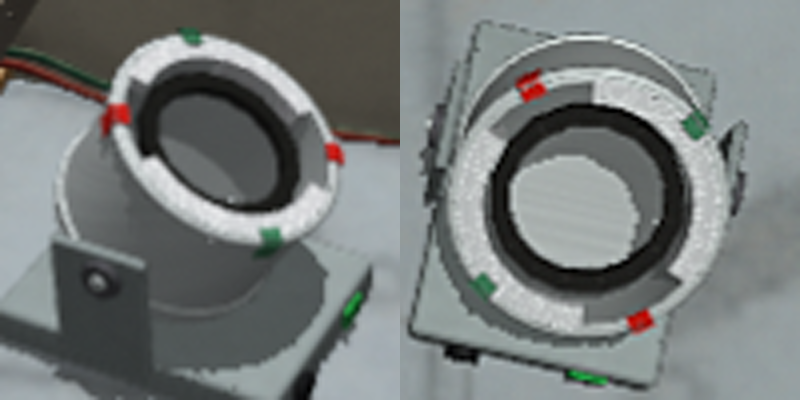

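Run:
```python
from h import *
M=tri([(278.6,143.6),(333.2,152.8),(297.2,123.4),(317,174.8)],[(362.3,131.2),(389.6,189.9),(403.3,141.1),(350.1,181.3)])
print(M.round(4).tolist(),M.mean(0).round(4), M[:2].mean(0).round(4),M[2:].mean(0).round(4))
r=M[0]-M[1];g=M[2]-M[3];print(np.linalg.norm(r),np.linalg.norm(g))
r/=np.linalg.norm(r);g/=np.linalg.norm(g);n=np.cross(g,r);print('ang',np.degrees(np.arccos(r@g)));n/=np.linalg.norm(n)
print('r',r,'g',g,'n',n,'tilt',np.degrees(np.arccos(n[2])),'az',np.degrees(np.arctan2(n[1],n[0])))
L=tri([(267.6,260.1),(296.4,259.5)],[(266,159.4),(273.3,184.6)]);print(L,np.linalg.norm(L[0]-L[1]))
P=onplane("top",[(266,159.4),(273.3,184.6)],np.array([0,0,1.]),np.array([0,0,.034]))
print(P,P.mean(0),np.degrees(np.arctan2(*(P[0]-P[1])[[1,0]])),np.degrees(np.arctan2(*(L[0]-L[1])[[1,0]])))
```

```text
[[0.5759, -0.1888, 0.1598], [0.4774, -0.2445, 0.1137], [0.5583, -0.2617, 0.1622], [0.4936, -0.1713, 0.1107]] [ 0.5263 -0.2166  0.1366] [ 0.5267 -0.2167  0.1368] [ 0.526  -0.2165  0.1364]
0.12213594617074057 0.12247867629075646
ang 75.63417767432661
r [0.80632467 0.45595798 0.37675303] g [ 0.52835779 -0.73760876  0.42044186] n [-0.48475789  0.14446962  0.86263452] tilt 30.386313659926248 az 163.40466576218833
[[ 0.55011959 -0.00697814  0.02513505]
 [ 0.49832388 -0.02285824  0.02347508]] 0.054200818968319124
[[ 0.5498182  -0.00756399  0.034     ]
 [ 0.49815822 -0.02345774  0.034     ]] [ 0.52398821 -0.01551086  0.034     ] 17.101072765805448 17.045076657624378
```

play_rows --translation '[[0,0,-1],[0,0,-1],[0,0,-1],[0,0,-1],[0,0,0],[0,0,0],[0,0,0],[0,0,0]]' --twist '[[0,0,1],[0,0,1],[0,0,1],[0,0,1],[0,0,1],[0,0,1],[0,0,1],[0,0,1]]' --gripper '[1,1,1,1,1,1,1,1]'

```text
time: 1.7
tool_pos: [0.208, 0.5092, 0.5648]
ee_rot: [3.141, -0.0, 1.95]
wrist_force: [-0.5, 0.5, 0.4]
width: 0.094
finger_force: 0.0
```

```bash
cat >> h.py <<'E'
from scipy.spatial.transform import Rotation as Ro
def plan(target_p,target_R,rows,start=None):
    """rows to play from start (default: as measured) to target, straight"""
    if start is None:
        o=robot.get_obs(); start=(np.array(o['tool_pos']),Ro.from_euler('xyz',o['ee_rot']))
    p,R=start; dv=(target_p-p)/rows; w=(R.inv()*target_R).as_rotvec()/rows
    print('dist',np.linalg.norm(target_p-p).round(4),'per-row twist',(w/.1).round(3))
    for i in range(rows):
        print((R.inv().apply(dv)/.04).round(2).tolist()); R=R*Ro.from_rotvec(w)
E
python3 - <<'E'
from h import *
plan(np.array([.5245,-.016,.42]),Ro.from_euler('xyz',[np.pi,0,.298]),18)
E
```

```text
dist 0.63 per-row twist [ 0.    -0.     0.918]
[-0.84, 0.14, 0.2]
[-0.82, 0.22, 0.2]
[-0.8, 0.29, 0.2]
[-0.77, 0.36, 0.2]
[-0.73, 0.43, 0.2]
[-0.69, 0.5, 0.2]
[-0.64, 0.56, 0.2]
[-0.59, 0.61, 0.2]
[-0.53, 0.67, 0.2]
[-0.47, 0.71, 0.2]
[-0.4, 0.75, 0.2]
[-0.33, 0.79, 0.2]
[-0.26, 0.81, 0.2]
[-0.18, 0.83, 0.2]
[-0.1, 0.85, 0.2]
[-0.03, 0.85, 0.2]
[0.05, 0.85, 0.2]
[0.13, 0.84, 0.2]
```

play_rows --translation '[[-0.84,0.14,0],[-0.82,0.22,0],[-0.8,0.29,0],[-0.77,0.36,0],[-0.73,0.43,0],[-0.69,0.5,0],[-0.64,0.56,0],[-0.59,0.61,0]]' --twist '[[0,0,0.92],[0,0,0.92],[0,0,0.92],[0,0,0.92],[0,0,0.92],[0,0,0.92],[0,0,0.92],[0,0,0.92]]' --gripper '[1,1,1,1,1,1,1,1]'

```text
time: 2.5
tool_pos: [0.35, 0.2756, 0.5648]
ee_rot: [3.141, -0.0, 1.214]
wrist_force: [0.7, 0.4, -1.2]
width: 0.0942
finger_force: 0.0
```

play_rows --translation '[[-0.53,0.67,0],[-0.47,0.71,0],[-0.4,0.75,0],[-0.33,0.79,0],[-0.26,0.81,0.2],[-0.18,0.83,0.2],[-0.1,0.85,0.3],[-0.03,0.85,0.5]]' --twist '[[0,0,0.92],[0,0,0.92],[0,0,0.92],[0,0,0.92],[0,0,0.92],[0,0,0.92],[0,0,0.92],[0,0,0.92]]' --gripper '[1,1,1,1,1,1,1,1]'

```text
time: 3.3
tool_pos: [0.4911, 0.0422, 0.5177]
ee_rot: [3.14, -0.003, 0.478]
wrist_force: [-0.4, 0.4, -0.3]
width: 0.0937
finger_force: 0.0
```

Run:
```python
from h import *
o=robot.get_obs();print(o['tool_pos'],o['ee_rot'],o['time'],o['joint_positions'])
plan(np.array([.5245,-.016,.24]),Ro.from_euler('xyz',[np.pi,0,.298]),8)
```

```text
[0.4910947  0.04219252 0.51766662] [ 3.14009236 -0.00314708  0.47783176] 3.3 [-2.94460344e-02 -3.60962488e-02  1.27471024e+00  2.29787592e-04
  1.89949905e+00  1.06359545e+00]
dist 0.2857 per-row twist [ 0.002 -0.004  0.225]
[0.01, 0.21, 0.87]
[0.01, 0.21, 0.87]
[0.02, 0.21, 0.87]
[0.02, 0.21, 0.87]
[0.03, 0.21, 0.87]
[0.03, 0.21, 0.87]
[0.04, 0.21, 0.87]
[0.04, 0.21, 0.87]
```

play_rows --translation '[[0.01,0.21,0.87],[0.01,0.21,0.87],[0.02,0.21,0.87],[0.02,0.21,0.87],[0.03,0.21,0.87],[0.03,0.21,0.87],[0.04,0.21,0.87],[0.04,0.21,0.87]]' --twist '[[0,0,0.225],[0,0,0.225],[0,0,0.225],[0,0,0.225],[0,0,0.225],[0,0,0.225],[0,0,0.225],[0,0,0.225]]' --gripper '[0,0,0,0,0,0,0,0]'

```text
time: 4.1
tool_pos: [0.5245, -0.0155, 0.2371]
ee_rot: [3.141, -0.001, 0.301]
wrist_force: [0.0, 0.2, -0.3]
width: 0.0468
finger_force: 0.0
```

Run:
```python
from h import *
o=robot.get_obs();print(o['tool_pos'],o['ee_rot'],o['time'],o['width'])
plan(np.array([.5245,-.016,.213]),Ro.from_euler('xyz',[np.pi,0,.298]),2)
im=robot.snapshot("scene"); cv2.imwrite("pics/g1.png",cv2.resize(im[170:320,190:390],None,fx=4,fy=4)[:,:,::-1])
```

```text
[ 0.52447356 -0.01550801  0.23710254] [ 3.14142518e+00 -6.20347638e-04  3.00848566e-01] 4.1 0.046758395144272824
dist 0.0241 per-row twist [ 0.001 -0.003  0.014]
[-0.0, 0.01, 0.3]
[-0.0, 0.01, 0.3]
```

View pics/g1.png

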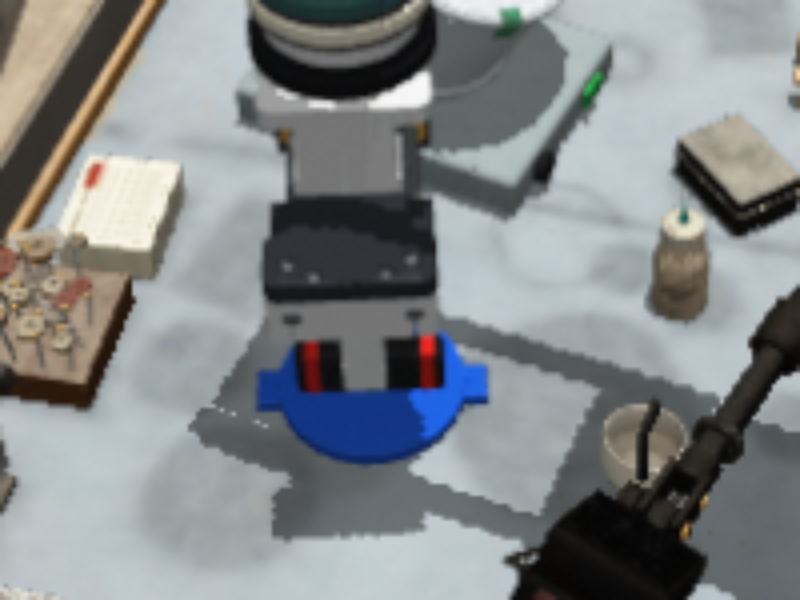

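The finger straddles the bar midway between its red bands (crop x 312 and 428, finger 343–388). Now I'll descend, grip, and lift.

play_rows --translation '[[0,0,0.3],[0,0,0.3],[0,0,0],[0,0,0],[0,0,0],[0,0,0],[0,0,0],[0,0,0]]' --twist '[[0,0,0],[0,0,0],[0,0,0],[0,0,0],[0,0,0],[0,0,0],[0,0,0],[0,0,0]]' --gripper '[0,0,0,-1,-1,-1,-1,-1]'

```text
time: 4.95
tool_pos: [0.5247, -0.0153, 0.2149]
ee_rot: [3.141, -0.001, 0.302]
wrist_force: [0.6, -0.4, 2.2]
width: 0.0138
finger_force: 30.0
```

Run:
```python
from h import *
from scipy.optimize import least_squares
z=np.array([0,0,1.])
P=onplane("top",[(350,115),(332.5,193.75),(393.75,206.25)],z,np.array([0,0,.01]))
e=P[1]-P[0];f=P[2]-P[1];print('plate',np.linalg.norm(e),np.linalg.norm(f),np.degrees(np.arctan2(e[1],e[0])),np.degrees(np.arctan2(f[1],f[0]))-90+360)
S=np.array([(278.6,143.6),(333.2,152.8),(297.2,123.4),(317,174.8)]);T=np.array([(362.3,131.2),(389.6,189.9),(403.3,141.1),(350.1,181.3)])
def model(v,az):
    a=np.radians(az);n=np.array([.5*np.cos(a),.5*np.sin(a),.866])
    ex=np.cross(np.cross(n,[1,0,0]),n);ex/=np.linalg.norm(ex);ey=np.cross(n,ex)
    th=v[4];t=np.array([th,th+np.pi,th-np.radians(76),th-np.radians(76)+np.pi])
    return v[:3]+v[3]*(np.cos(t)[:,None]*ex+np.sin(t)[:,None]*ey),ex,ey,n
for az in (None,162,165,168,170):
    fun=lambda v:np.r_[(proj("scene",model(v,az or v[5])[0])-S).ravel(),(proj("top",model(v,az or v[5])[0])-T).ravel()]
    r=least_squares(fun,[.526,-.217,.137,.061,.3]+([165] if az is None else []),x_scale=[.01,.01,.01,.01,.1]+([5] if az is None else []))
    a=az or r.x[5]; X,ex,ey,n=model(r.x,a); d=X[0]-X[1]
    print(a,r.cost.round(2),r.x.round(4),'red dir',(d/np.linalg.norm(d)).round(3))
```

```text
plate 0.17316602551046187 0.12947212695103805 167.7545861599789 168.98739877335464
164.4027211190494 0.27 [ 5.264000e-01 -2.166000e-01  1.366000e-01  6.120000e-02  4.052000e-01
  1.644027e+02] red dir [0.805 0.457 0.377]
162 0.42 [ 0.5264 -0.2166  0.1366  0.0611  0.3954] red dir [0.812 0.456 0.364]
165 0.28 [ 0.5264 -0.2166  0.1366  0.0612  0.4077] red dir [0.804 0.458 0.38 ]
168 0.62 [ 0.5264 -0.2166  0.1365  0.0614  0.4202] red dir [0.796 0.458 0.395]
170 1.14 [ 0.5264 -0.2167  0.1365  0.0615  0.4286] red dir [0.792 0.458 0.404]
```

play_rows --translation '[[0,0,-0.5],[0,0,-1],[0,0,-1],[0,0,-1],[0,0,-1],[0,0,-1],[0,0,-0.5],[0,0,0]]' --twist '[[0,0,0],[0,0,0],[0,0,0],[0,0,0],[0,0,0],[0,0,0],[0,0,0],[0,0,0]]' --gripper '[-1,-1,-1,-1,-1,-1,-1,-1]'

```text
time: 5.75
tool_pos: [0.5245, -0.0152, 0.458]
ee_rot: [3.139, -0.007, 0.302]
wrist_force: [0.5, 0.2, -2.2]
width: 0.0138
finger_force: 30.0
```

```bash
cat >> h.py <<'E'
def goal(h,turn=0,az=166.5,m=(.5264,-.2168,.1375),red=(.80,.458,.388),off=.2149):
    a=np.radians(az);n=np.array([.5*np.cos(a),.5*np.sin(a),np.sqrt(.75)])
    x=np.array(red);x=x-n*(x@n);x/=np.linalg.norm(x);zz=-n
    R=Ro.from_matrix(np.c_[x,np.cross(zz,x),zz])*Ro.from_euler('z',turn)
    return np.array(m)+n*(off+h),R
E
python3 - <<'E'
from h import *
g=goal(.06);print(g[0],g[1].as_euler('xyz'))
plan(*g,10)
E
```

```text
[ 0.39274775 -0.18471293  0.37557038] [ 2.79171667 -0.39789903  0.51975677]
dist 0.23 per-row twist [-0.297  0.423 -0.144]
[-0.44, 0.31, 0.2]
[-0.45, 0.29, 0.19]
[-0.47, 0.28, 0.18]
[-0.48, 0.27, 0.17]
[-0.49, 0.26, 0.16]
[-0.5, 0.25, 0.15]
[-0.51, 0.23, 0.13]
[-0.52, 0.22, 0.12]
[-0.52, 0.21, 0.1]
[-0.53, 0.2, 0.08]
```

play_rows --translation '[[-0.44,0.31,0.2],[-0.45,0.29,0.19],[-0.47,0.28,0.18],[-0.48,0.27,0.17],[-0.49,0.26,0.16],[-0.5,0.25,0.15],[-0.51,0.23,0.13],[-0.52,0.22,0.12]]' --twist '[[-0.3,0.42,-0.14],[-0.3,0.42,-0.14],[-0.3,0.42,-0.14],[-0.3,0.42,-0.14],[-0.3,0.42,-0.14],[-0.3,0.42,-0.14],[-0.3,0.42,-0.14],[-0.3,0.42,-0.14]]' --gripper '[-1,-1,-1,-1,-1,-1,-1,-1]'

```text
time: 6.55
tool_pos: [0.4169, -0.1509, 0.3855]
ee_rot: [2.877, -0.316, 0.458]
wrist_force: [-0.3, -0.0, -1.6]
width: 0.0137
finger_force: 30.0
```

play_rows --translation '[[-0.52,0.21,0.1],[-0.53,0.2,0.08],[0,0,0],[0,0,0]]' --twist '[[-0.3,0.42,-0.14],[-0.3,0.42,-0.14],[0,0,0],[0,0,0]]' --gripper '[-1,-1,-1,-1]'

```text
time: 6.95
tool_pos: [0.391, -0.1841, 0.3709]
ee_rot: [2.8, -0.388, 0.51]
wrist_force: [0.2, -0.5, -2.4]
width: 0.0132
finger_force: 30.0
```

Run:
```python
from h import *
o=robot.get_obs();print(o['tool_pos'],o['ee_rot'],o['time'],o['joint_positions'],o['wrist_force'])
p=np.array(o['tool_pos']);R=Ro.from_euler('xyz',o['ee_rot'])
ims={}
for n in("scene","top"):
    ims[n]=robot.snapshot(n)
    for nm,f in(("lid_bar",.179),("lid",.2149)):
        d=robot.spot_point(nm,n)[:1]
        if d: print(nm,n,d[0]['score'],'in tool',R.inv().apply(np.array(d[0]['centre'])-p).round(4))
    print(n,blobs(ims[n],'red',(230,90,440,240)),proj(n,[p+R.apply([s*.0255,0,.18]) for s in(1,-1)]).round(1).tolist())
plan(*goal(0.06),1)
plan(*goal(0.02),3)
c=np.hstack([cv2.resize(ims[n][y:y+125,x:x+100],None,fx=4,fy=4) for n,x,y in(("scene",240,80),("top",320,90))])
cv2.imwrite("pics/g2.png",c[:,:,::-1])
```

```text
[ 0.39095995 -0.18405794  0.3708535 ] [ 2.80009373 -0.38764876  0.51046412] 6.95 [-0.63803221 -0.33889671  1.85475855  0.20646865  1.15612915  0.45185581] [ 0.17366422 -0.50085146 -2.40853347]
lid_bar scene 0.74 in tool [-0.0021 -0.0011  0.1798]
lid scene 0.64 in tool [-0.0014 -0.0028  0.218 ]
scene [([317.8, 124.3], 44), ([259.9, 133.2], 30), ([340.9, 133.5], 17), ([278.6, 143.6], 38), ([346.5, 150.0], 4), ([333.9, 154.1], 7), ([437.8, 169.0], 5), ([438.3, 234.7], 6), ([432.8, 238.2], 5)] [[318.4, 120.5], [342.3, 125.4]]
lid_bar top 0.77 in tool [0.0044 0.0045 0.1809]
lid top 0.96 in tool [-0.0038  0.0048  0.218 ]
top [([311.5, 91.5], 16), ([362.2, 131.1], 34), ([370.5, 166.1], 48)] [[370.4, 167.9], [382.8, 194.8]]
dist 0.0024 per-row twist [-0.014  0.091 -0.008]
[0.02, 0.04, -0.04]
dist 0.0386 per-row twist [-0.005  0.03  -0.003]
[0.01, 0.02, 0.32]
[0.01, 0.02, 0.32]
[0.01, 0.02, 0.32]
```

View pics/g2.png

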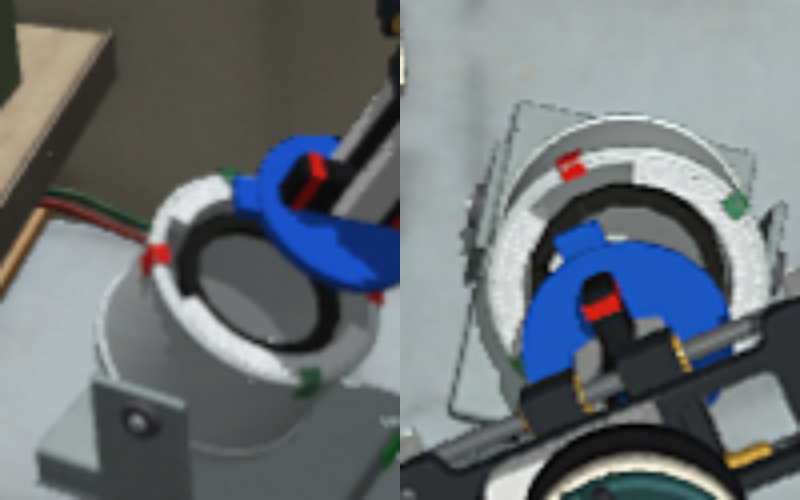

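The lid is centred in the grip and lines up with the marks: its lug points at the upper red mark in both views. Next I approach along the drum's axis.

play_rows --translation '[[0.01,0.02,0.32],[0.01,0.02,0.32],[0.01,0.02,0.32],[0,0,0]]' --twist '[[0,0.03,0],[0,0.03,0],[0,0.03,0],[0,0,0]]' --gripper '[-1,-1,-1,-1]'

```text
time: 7.65
tool_pos: [0.412, -0.1902, 0.3377]
ee_rot: [2.799, -0.395, 0.516]
wrist_force: [0.0, 0.0, -1.7]
width: 0.014
finger_force: 30.0
```

Run:
```python
from h import *
o=robot.get_obs();print(o['wrist_force'])
plan(*goal(.02),1); plan(*goal(-.006),4)
```

```text
[ 0.04901761  0.04084641 -1.67039541]
dist 0.0034 per-row twist [-0.061  0.036 -0.028]
[0.04, 0.01, -0.07]
dist 0.0232 per-row twist [-0.015  0.009 -0.007]
[0.01, 0.0, 0.14]
[0.01, 0.0, 0.14]
[0.01, 0.0, 0.14]
[0.01, 0.0, 0.14]
```

play_rows --translation '[[0.03,0,0.15],[0.01,0,0.15],[0,0,0.14],[0,0,0.14],[0,0,0],[0,0,0]]' --twist '[[-0.03,0.02,-0.01],[-0.03,0.02,-0.01],[0,0,0],[0,0,0],[0,0,0],[0,0,0]]' --gripper '[-1,-1,-1,-1,-1,-1]'

```text
time: 8.25
tool_pos: [0.4245, -0.1924, 0.3215]
ee_rot: [2.786, -0.401, 0.521]
wrist_force: [0.0, 0.5, -2.0]
width: 0.0138
finger_force: 30.0
```

```bash
cat > st.py <<'E'
from h import *
o=robot.get_obs();p,R=goal(0);n=-R.apply([0,0,1]);q=Ro.from_euler('xyz',o['ee_rot'])
d=R.inv().apply(np.array(o['tool_pos'])-p);print('t',o['time'],'underside h',-d[2].round(4),'lateral',d[:2].round(4),'rot err',(R.inv()*q).as_rotvec().round(4))
print('F tool',q.inv().apply(o['wrist_force']).round(1),'T tool',q.inv().apply(o['wrist_torque']).round(2),'w',o['width'],'j6',o['joint_positions'][5])
E
python3 st.py
python3 - <<'E'
from h import *
ims={n:robot.snapshot(n) for n in("scene","top")}
c=np.hstack([cv2.resize(ims[n][y:y+125,x:x+100],None,fx=4,fy=4) for n,x,y in(("scene",240,80),("top",320,90))])
cv2.imwrite("pics/g3.png",c[:,:,::-1])
E
```

```text
t 8.25 underside h -0.0031 lateral [0.0009 0.0008] rot err [-0.0051  0.0033  0.0001]
F tool [-0.5 -1.1  1.7] T tool [ 0.34 -0.49 -0.04] w 0.013784354914831525 j6 0.44594738030815484
```

View pics/g3.png

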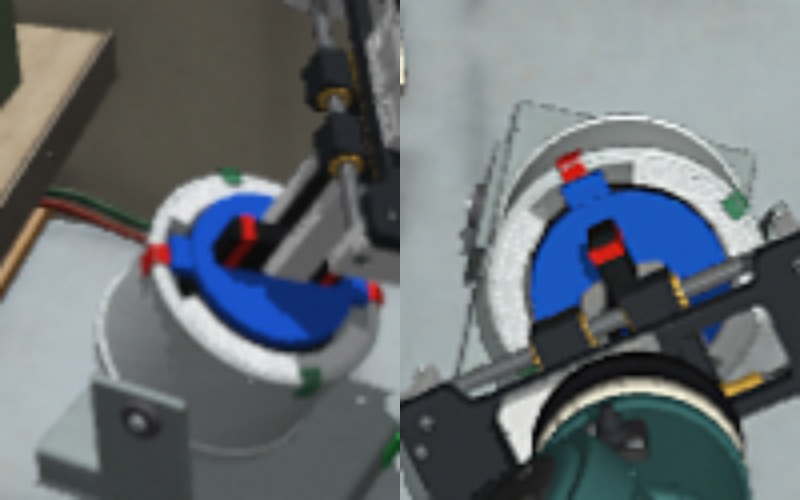

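The lid is entering the mouth, with the lug in its gap at the red mark and no contact force. I keep pushing in.

play_rows --translation '[[0,0,0.08],[0,0,0.08],[0,0,0.08],[0,0,0],[0,0,0]]' --twist '[[0.01,-0.01,0],[0.01,-0.01,0],[0,0,0],[0,0,0],[0,0,0]]' --gripper '[-1,-1,-1,-1,-1]'

```text
time: 8.85
tool_pos: [0.4292, -0.1937, 0.314]
ee_rot: [2.787, -0.4, 0.521]
wrist_force: [-3.9, -0.2, 1.3]
width: 0.0137
finger_force: 30.0
```

```bash
python3 st.py
```

```text
t 8.85 underside h -0.0121 lateral [0.0012 0.0012] rot err [-0.0042  0.0018 -0.0002]
F tool [-2.7 -0.8 -3. ] T tool [ 0.47 -0.63 -0.02] w 0.013659615772778048 j6 0.446775656265459
```

play_rows --translation '[[-0.01,-0.01,0.06],[-0.01,-0.01,0.06],[0,0,0.06],[0,0,0],[0,0,0]]' --twist '[[0,0,0],[0,0,0],[0,0,0],[0,0,0],[0,0,0]]' --gripper '[-1,-1,-1,-1,-1]'

```text
time: 9.35
tool_pos: [0.4321, -0.1943, 0.3082]
ee_rot: [2.785, -0.401, 0.521]
wrist_force: [-5.7, 0.6, 7.8]
width: 0.0137
finger_force: 30.0
```

```bash
python3 st.py
```

```text
t 9.35 underside h -0.0186 lateral [0.001  0.0009] rot err [-0.0058  0.0032 -0.0003]
F tool [-1.2  0.  -9.6] T tool [ 0.65 -0.5  -0.05] w 0.013712771206733067 j6 0.44570992894137845
```

play_rows --translation '[[0,0,0],[0,0,0],[0,0,0],[0,0,0],[0,0,0],[0,0,0],[0,0,0],[0,0,0]]' --twist '[[0,0,0.5],[0,0,0.8],[0,0,0.8],[0,0,0.8],[0,0,0.8],[0,0,0.8],[0,0,0.8],[0,0,0]]' --gripper '[-1,-1,-1,-1,-1,-1,-1,-1]'

```text
time: 10.15
tool_pos: [0.4316, -0.1941, 0.3075]
ee_rot: [3.05, -0.52, -0.058]
wrist_force: [-7.7, 0.6, 7.0]
width: 0.0138
finger_force: 30.1
```

```bash
python3 st.py
```

```text
t 10.15 underside h -0.019 lateral [0.0004 0.0004] rot err [-0.0037  0.0024  0.5305]
F tool [-3.2  0.7 -9.9] T tool [ 0.32 -1.1  -0.09] w 0.013780563074404872 j6 0.9767090481948588
```

play_rows --translation '[[0,0,0],[0,0,0],[0,0,0],[0,0,0],[0,0,0],[0,0,0],[0,0,0],[0,0,0]]' --twist '[[0,0,0.8],[0,0,0.8],[0,0,0.8],[0,0,0.8],[0,0,0.8],[0,0,0.8],[0,0,0.8],[0,0,0]]' --gripper '[-1,-1,-1,-1,-1,-1,-1,-1]'

```text
time: 10.95
tool_pos: [0.4315, -0.1943, 0.3075]
ee_rot: [-2.918, -0.482, -0.698]
wrist_force: [-8.3, 0.2, 6.7]
width: 0.0139
finger_force: 30.0
```

play_rows --translation '[[0,0,0],[0,0,0],[0,0,0],[0,0,0],[0,0,0]]' --twist '[[0,0,0.8],[0,0,0.8],[0,0,0.7],[0,0,0],[0,0,0]]' --gripper '[-1,-1,-1,-1,-1]'

```text
time: 11.45
tool_pos: [0.4315, -0.1943, 0.3075]
ee_rot: [-2.811, -0.419, -0.942]
wrist_force: [-8.7, 0.1, 6.8]
width: 0.0136
finger_force: 30.0
```

```bash
python3 st.py
```

```text
t 11.45 underside h -0.0189 lateral [0.0003 0.0006] rot err [-0.0032  0.0039  1.3192]
F tool [ -2.    3.9 -10.2] T tool [-0.58 -0.96 -0.09] w 0.013619455342024196 j6 1.7655103147171503
```

play_rows --translation '[[0,0,-0.06],[0,0,-0.06],[0,0,-0.04],[0,0,0],[0,0,0]]' --twist '[[0,0,0.08],[0,0,0],[0,0,0],[0,0,0],[0,0,0]]' --gripper '[-1,-1,-1,-1,-1]'

```text
time: 11.95
tool_pos: [0.4286, -0.1936, 0.3124]
ee_rot: [-2.807, -0.416, -0.951]
wrist_force: [-4.4, -0.9, 4.2]
width: 0.0137
finger_force: 30.0
```

```bash
python3 st.py
```

```text
t 11.95 underside h -0.0132 lateral [0.0002 0.0005] rot err [-0.0031  0.0041  1.3277]
F tool [ 0.   2.3 -5.7] T tool [-0.74 -0.41 -0.15] w 0.013743433935212023 j6 1.7737572473779004
```

play_rows --translation '[[0,0,-0.03],[0,0,0],[0,0,0],[0,0,0],[0,0,0],[0,0,0],[0,0,0]]' --twist '[[0,0,0],[0,0,0],[0,0,0],[0,0,0],[0,0,0],[0,0,0],[0,0,0]]' --gripper '[-1,-1,-0.4,-0.4,-0.4,-0.4,-0.4]'

```text
time: 12.65
tool_pos: [0.4281, -0.193, 0.3129]
ee_rot: [-2.807, -0.414, -0.951]
wrist_force: [-0.3, 0.4, 0.8]
width: 0.028
finger_force: 0.0
```

```bash
python3 st.py
```

```text
t 12.65 underside h -0.0124 lateral [ 0.0002 -0.0001] rot err [-1.3000e-03  3.1000e-03  1.3282e+00]
F tool [-0.1 -0.3 -0.9] T tool [-0.22 -0.28  0.03] w 0.02799302623767237 j6 1.773948155323725
```

Released with no force on the tool. Now back off along the axis.

play_rows --translation '[[0,0,-0.2],[0,0,-0.4],[0,0,-0.6],[0,0,-0.8],[0,0,-0.8],[0,0,-0.6],[0,0,0],[0,0,0]]' --twist '[[0,0,0],[0,0,0],[0,0,0],[0,0,0],[0,0,0],[0,0,0],[0,0,0],[0,0,0]]' --gripper '[-0.4,-0.4,-0.4,-0.4,-0.4,-0.4,-0.4,-0.4]'

```text
time: 13.45
tool_pos: [0.3614, -0.1769, 0.4309]
ee_rot: [-2.806, -0.416, -0.952]
wrist_force: [0.1, -0.6, -1.0]
width: 0.028
finger_force: 0.0
```

Run:
```python
from h import *
ims={n:robot.snapshot(n) for n in("scene","top")}
c=np.hstack([cv2.resize(ims[n][y:y+125,x:x+100],None,fx=4,fy=4) for n,x,y in(("scene",240,80),("top",320,90))])
cv2.imwrite("pics/g4.png",c[:,:,::-1])
for n in("flux_bottle","charcoal","cup"):
    for cm in("scene","top"): print(n,cm,[d['centre'] for d in robot.spot_point(n,cm)[:1]])
print(blobs(ims['scene'],'red',(240,80,350,200)),blobs(ims['top'],'red',(320,100,430,210)))
o=robot.get_obs();print(o['tool_pos'],o['wrist_force'],o['time'])
```

```text
flux_bottle scene []
flux_bottle top [[0.3855, -0.1111, -0.0047]]
charcoal scene [[0.3719, -0.1883, 0.0022]]
charcoal top [[0.3701, -0.189, 0.0003]]
cup scene [[0.3898, -0.0027, 0.0005]]
cup top [[0.3862, -0.0037, 0.0008]]
[([304.8, 132.3], 46), ([260.0, 133.2], 31), ([278.6, 143.6], 38), ([338.0, 148.8], 9), ([313.6, 154.9], 44), ([333.2, 152.8], 18), ([346.5, 150.0], 4)] [([362.3, 131.2], 35), ([387.7, 154.8], 46), ([390.8, 189.2], 12)]
[ 0.36182679 -0.17701201  0.42976796] [1.07085164e+00 9.90684130e-04 2.30960179e-01] 13.85
```

View pics/g4.png

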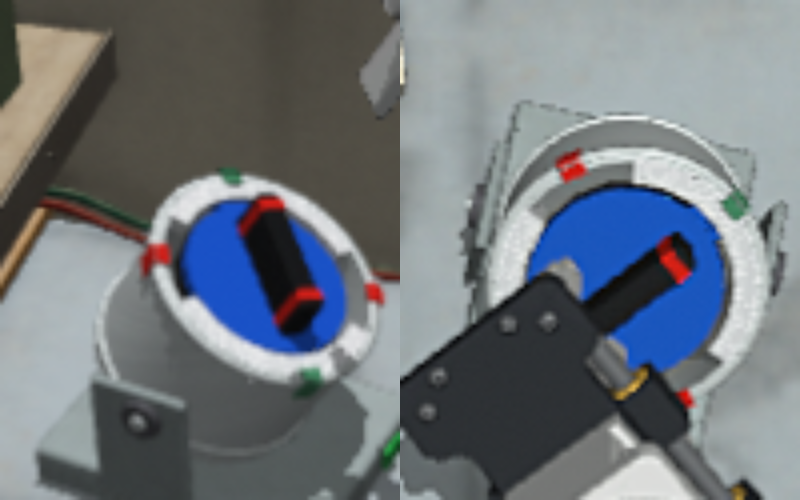

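The bar points at the green marks (scene crop (232,176) and (310,378)). The lugs are under the lips, and the bystanders have not moved.

```bash
python3 -c "
from bench import robot
print(robot.close_job())"
```

```text
the job is handed in; nothing more can be done
None
```

The lid is in the drum, pushed in and turned about 76° clockwise to the green marks, and the spring was holding it there when I handed the job in at about 14 s; the bottle, charcoal block and crucible were not knocked.

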